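# Open the reactor enclosure by its paddle latch

## Robot

A 6-joint arm with a two-finger parallel gripper is mounted at the origin on the work surface. World frame = base frame: x ahead of the robot, y to its left, z up, the work surface at z = 0. Lengths are in m, angles in rad, forces in N, time in s.
With the tool pointing down it reaches from about 0.35 to 1 m from the base axis. Payload 7.1 kg.
Tool frame: the origin (TCP) lies between the finger pads; the fingertips stand 22 mm ahead of it and the grasp point (between the pads) lies 3 mm ahead of it; x points along the fingers, y is the direction in which the jaws open and shut, and the axes are right-handed (so a half turn about x gives the same grasp; the last joint's range is limited). The gripper opens to 85 mm and grips with 20 to 120 N. Pads are 22 mm wide; open, the fingers measure 114 mm over their backs; the gripper's body (76 mm by 85 mm) begins 54 mm behind the grasp point. The pads swing forward as they close: fully open they stand 13 mm farther back than shut.
Start: joints at [-1.232, 0.423, 1.63, -0, 1.089, -0.019], TCP at [0.219, -0.585, 0.253] pointing down, gripper open.
Joint ranges: [-3, 3], [-0.9, 2.11], [0.09, 2.58], [-1.31, 4.45], [0.11, 2.69], [-2.54, 2.54]. Speed limits (rad/s): [2.39, 2.39, 3.01, 3.14, 3.14, 3.14].

## Interface

Orientations are given as a rotation vector (axis times angle).
In Python, from rig import manip gives the robot as it stands. The module is installed in compiled form; this text tells all that it offers. Calls block until the motion is done:
- manip.move_to(position, orientation): joint-space move of the TCP to a pose.
- manip.servo_line(position, orientation=None, rate=0.15): straight line of the TCP; orientation=None keeps the orientation; rate is the mean speed in m/s.
- manip.set_joints(angles): joint-space move.
- manip.command_gripper(opening, f_grip=None): finger opening in m; f_grip is the grip in N (None keeps the last); returns when the fingers have stopped.
- manip.hold(seconds).
- manip.solve_ik(position, orientation): joint angles nearest the present ones, or None.
- manip.camera(name): name is "side" or "top"; returns a dict with "image" (420x560x3 uint8, red, green, blue), "fx", "fy", "cx", "cy" (pixels), "k1" (the pictures are not rectified: a ray, as slopes to the right and down, at radius r is drawn at 1 + k1 r^2 times it, then the intrinsics apply), "cam_to_world" (4x4, takes a point from camera to world coordinates). Camera axes: x right, y down, z forward; pixel columns grow to the right and rows downward; lengths in m; the calibration is good to about 2 mm. A picture is of the moment at which its call begins. There is no depth.
A pose or a line that the arm cannot do raises manip.IKError and nothing moves.
- manip.sign_off(): hands the job in, once; it reports no verdict.
Readings, each from a call of its own:
- manip.get_time(): time.
- manip.get_joint_positions(): joint angles.
- manip.get_joint_vel(): joint speeds.
- manip.get_tau(): joint torques, N m.
- manip.get_position(): TCP position.
- manip.get_ee_rot(): TCP orientation.
- manip.get_contact_force(): force on the tool from outside, world axes, zero at the start.
- manip.get_torque(): the same for the moment, N m.
- manip.get_width(): finger opening in m.
Only numpy, scipy, OpenCV 4.12 (cv2) and the standard library are available. Lean on these libraries where they do the work, as an engineer would, in place of code of your own. Each camera call takes 0.05 s, during which the arm holds its last target.

## Task

Open the white reactor enclosure: raise the steel paddle at its side until you feel it come up against its stop, without straining the latch, so that the hidden pawl is withdrawn; the paddle stays up by itself. Then gently swing the grey cover up by its bar handle until it stands upright, and let go. Do not wrench at the cover while it is still latched, and leave the jar, the bottle and the screwdriver alone.

Things in the scene. Friction and masses are not known exactly. Their poses are not given: they have to be found in the camera images.
- enclosure: Fixed white bench enclosure, 110 mm high; origin at its underside, spanning its own x +-90 and y -102 to +130 mm, z up; turned about z by up to 0.35 rad. The strip y -102 to -37 is the closed latch housing, flat top at 110 mm; the grey cover, flush with it, closes the rest.
- paddle_grip (a point): Point in the free end of the steel paddle, where it is pinched: a plate 40 mm wide (along the enclosure's x), 8 mm thick, with a 13 mm thick roll along its free edge, 120 mm above the bench when down, jutting 42 mm beyond the housing's -y side with free space below. Pinch it across its 40 mm width from above; it pivots between the fingers. The free edge is 9.5 mm beyond this point.
- paddle_hinge (a point): Point on the paddle's hinge axis (along the enclosure's x), 10 mm above the housing top. The grip point is 85 mm from it, towards the enclosure's -y when down. When the grip presses the paddle on its hidden stop with more than 13 N (over and above the load felt while raising it freely) the latch is strained.
- paddle (a joint): Paddle angle, rad: 0 down, grows as its end is raised; starts up to 0.06. Stiff (3 N at the grip, with the drag of the pads up to 8), stays where left. Slack to the hidden pawl is unknown, new each time: the pawl lets go, unseen, between 0.24 and 0.64; about 0.04 rad (3.5 mm at the grip) later a rubber stop is met, giving 1 mm per 5 N at the grip. At the stop the pawl is always withdrawn.
- latch_stop: The rubber stop, a 12 mm ball hidden in the housing; not visible and not to be handled. The latch counts as strained when the force on it exceeds 30 N (13 N at the grip point).
- cover_handle (a point): Middle of the cover's round steel bar handle: 12 mm thick, 90 mm long along the enclosure's x (78 mm clear between its posts), axis 40 mm above the cover's top face and 30 mm in from the cover's free (-y) edge; 150 mm above the bench when shut. Pinch it from above across the bar; it pivots between the fingers. Site axes turn with the cover.
- cover_hinge (a point): Point on the cover's hinge axis (along the enclosure's x), on the +y side of the enclosure, 75 mm above the bench. The cover is an inverted grey tray 180 by 162 by 35 mm; when shut the handle axis lies 132 mm towards -y and 75 mm above the hinge axis.
- cover (a joint): Cover angle, rad: 0 shut, grows as the free edge rises and swings over to the enclosure's +y; 1.57 upright, end of travel 1.65. It weighs about 0.35 kg on a stiff hinge: stays where it is left, needs about 5 N at the handle. While latched it has about 2 mm of play at its free edge, then stands against the pawl.
- strike: Thin steel strike roller (6 mm bar) at the bottom of the cover's free edge, on which the hidden pawl holds; not to be handled. Wrenching means more than 20 N between it and the pawl.
- jar: Loose open grey jar, 76 mm across, 75 mm high (rubber band to 85), beside the enclosure; origin at its base. A bystander.
- bottle: Loose white bottle, 52 mm across, 120 mm high, beside the enclosure; origin at its base. A bystander.
- screwdriver: Loose screwdriver with a black handle, 160 mm long, lying on the bench on the robot's side of the enclosure. A bystander.

How it is judged:
On the way, in this order (a step that is already met when the one before it is completed fails the run):
1. the paddle has been raised while the cover is still shut (value of joint paddle above 0.22 rad and value of joint cover below 0.05 rad), for 0.2 s.
2. the cover has been freed and lifted off its seat (value of joint cover above 0.2 rad), for 0.1 s.
At the end, for the whole second after the job is handed in: The cover stands upright or nearly so (its joint above 1.3 rad) and at rest, and nothing is held (value of joint cover above 1.3 rad and velocity of joint cover between -0.05 and 0.05 rad/s); the robot touches nothing.
It fails at once if the latch is strained: more than 30 N on its rubber stop (13 N at the paddle's grip point) (contact force between latch_stop and anything else above 30 N).
It fails at once if the cover is wrenched while latched: more than 20 N between strike and pawl (contact force between strike and anything else above 20 N).
It fails at once if the cover is flung (faster than 3 rad/s) (velocity of joint cover above 3 rad/s).
It fails at once if a bystander is shifted by more than 30 mm (distance of any of jar, bottle, screwdriver from where it was at the start of the episode above 0.03 m).
It also fails if it takes over 72 s, if anything falls off the work surface, if the arm or the gripper's body presses on something with over 40 N, if the wrist force passes 120 N, or if a joint passes its speed limit or range.

## Working session

There is one attempt and no reset: what is moved stays moved. The work goes in short steps, each a Python script; the robot and the scene stay as the last script left them, time stands still between calls to the robot, and variables do not carry over. Pictures are saved under pics/ and viewed, and the job is handed in when it is done.

```bash
mkdir -p pics; ls; python3 - <<'E'
from rig import manip
import cv2,numpy as np
for n in ("top","side"):
    c=manip.camera(n); cv2.imwrite(f"pics/{n}0.png",c["image"][:,:,::-1])
    print(n,c["fx"],c["fy"],c["cx"],c["cy"],c["k1"]);print(np.round(c["cam_to_world"],4))
print(manip.get_time(),manip.get_ee_rot(),manip.get_width(),manip.get_contact_force())
E
```

```text
pics
top 482.7784674704442 482.7784674704442 278.81163320511905 213.52489432014076 -0.17633488066203512
[[ 1.110e-02 -9.973e-01  7.250e-02  5.153e-01]
 [-9.995e-01 -9.000e-03  2.890e-02  8.000e-04]
 [-2.820e-02 -7.280e-02 -9.970e-01  9.524e-01]
 [ 0.000e+00  0.000e+00  0.000e+00  1.000e+00]]
side 544.2399302740835 544.2399302740835 276.4100724905344 214.41714199231006 0.03233889944231068
[[-0.9888 -0.0957  0.1148  0.4929]
 [-0.1494  0.6522 -0.7432  0.7112]
 [-0.0037 -0.752  -0.6592  0.7133]
 [ 0.      0.      0.      1.    ]]
0.1 [ 2.02683508  0.36796855 -2.02731001] 0.08550987083631634 [-1.35697294  0.2458175   0.13291163]
```

View pics/top0.png

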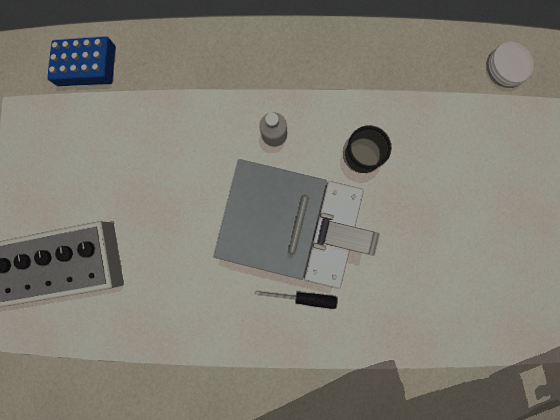

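View pics/side0.png

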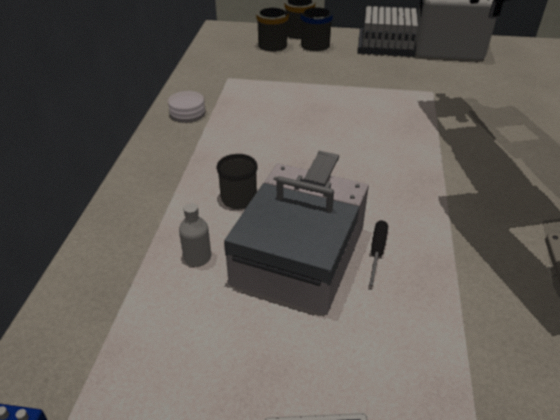

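The top view shows the cover with corners near (238,160), (327,180), (304,278) and (215,258). The handle bar runs from (304,197) to (292,253), and the paddle runs to its rolled edge near (376,243). The jar is at (367,148), the bottle at (273,128) and the screwdriver at (300,298). Next I'll measure these more finely.

```bash
cat > h.py <<'E'
from rig import manip
import cv2,numpy as np
def K(c): return np.array([[c["fx"],0,c["cx"]],[0,c["fy"],c["cy"]],[0,0,1]])
def D(c): return np.array([c["k1"],0,0,0,0.])
def ray(c,p):
    # fixed-point undistort
    d=np.array([(p[0]-c["cx"])/c["fx"],(p[1]-c["cy"])/c["fy"]]);u=d.copy()
    for _ in range(50): u=d/(1+c["k1"]*(u@u))
    M=c["cam_to_world"]; return M[:3,3],M[:3,:3]@np.array([u[0],u[1],1])
def onz(c,p,z):
    o,v=ray(c,p); return o+v*(z-o[2])/v[2]
def proj(c,P):
    M=c["cam_to_world"]; q=M[:3,:3].T@(np.asarray(P,float)-M[:3,3]); x,y=q[:2]/q[2]
    s=1+c["k1"]*(x*x+y*y); return np.array([c["fx"]*x*s+c["cx"],c["fy"]*y*s+c["cy"]])
E
python3 - <<'E'
from h import *
c=manip.camera("top"); im=c["image"][:,:,::-1].copy()
cv2.imwrite("pics/topz.png",cv2.resize(im[140:310,200:400],None,fx=4,fy=3.5,interpolation=cv2.INTER_CUBIC)[:600])
hsv=cv2.cvtColor(im,cv2.COLOR_BGR2HSV)
for p in [(260,200),(270,250),(345,200),(330,270),(350,235),(374,243),(299,225),(200,200)]: print(p,im[p[1],p[0]])
s=manip.camera("side"); cv2.imwrite("pics/sidez.png",cv2.resize(s["image"][140:310,220:400,::-1],None,fx=3.5,fy=3.5,interpolation=cv2.INTER_CUBIC))
E
```

```text
(260, 200) [101 104 100]
(270, 250) [110 111 109]
(345, 200) [148 154 151]
(330, 270) [151 155 151]
(350, 235) [130 137 139]
(374, 243) [112 119 121]
(299, 225) [106 112 115]
(200, 200) [137 147 154]
```

View pics/topz.png

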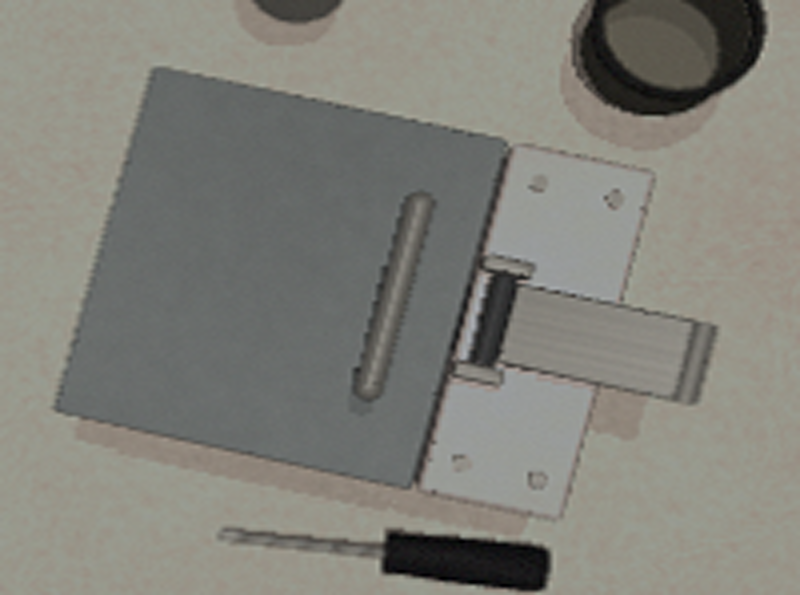

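View pics/sidez.png

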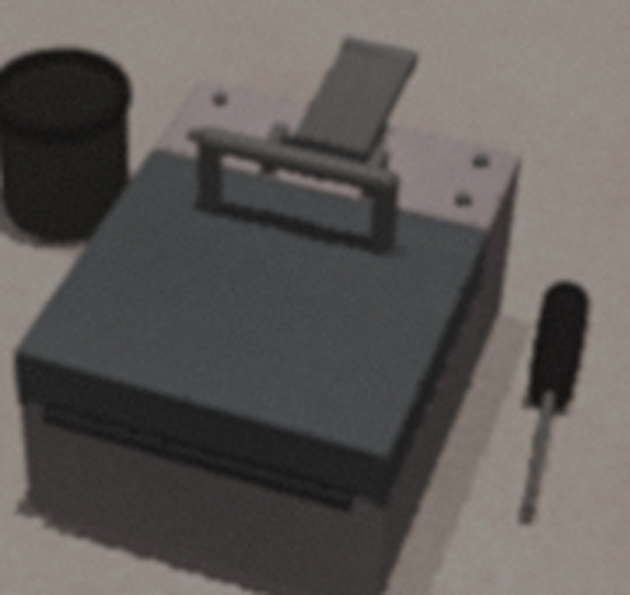

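```bash
python3 - <<'E'
from h import *
c=manip.camera("top"); s=manip.camera("side")
f=lambda x,y:(x/4+200-.4,y/3.5+140-.4)
P={k:onz(c,f(*v[:2]),v[2]) for k,v in dict(ful=(155,67,.11),fll=(57,410,.11),hur=(654,173,.11),hlr=(561,518,.11),cur=(507,140,.11),clr=(413,488,.11),hdu=(420,192,.152),hdl=(369,400,.152),pru=(717,324,.122),prl=(696,404,.122),phu=(518,287,.124),phl=(500,365,.124)).items()}
for k,v in P.items(): print(k,np.round(v*1000,1))
d=lambda a,b:round(np.linalg.norm(P[a]-P[b])*1000,1)
print("widths",d("ful","fll"),d("hur","hlr"),"len",d("ful","hur"),d("fll","hlr"),"handle",d("hdu","hdl"),"roll",d("pru","prl"))
# fit rigid transform
L=dict(ful=(90,130),fll=(-90,130),hur=(90,-102),hlr=(-90,-102))
ks=list(L); 
A=np.array([L[k] for k in ks])/1000;B=np.array([P[k][:2] for k in ks])
a0,b0=A.mean(0),B.mean(0);H=(A-a0).T@(B-b0);U,_,Vt=np.linalg.svd(H);R=Vt.T@np.diag([1,np.sign(np.linalg.det(Vt.T@U.T))])@U.T;t=b0-R@a0
print("yaw",np.arctan2(R[1,0],R[0,0]),"t",t,"res",np.round((A@R.T+t-B)*1000,1).tolist())
for k in P: print(k,"local",np.round(R.T@(P[k][:2]-t)*1000,1))
W=lambda x,y,z:np.r_[R@np.array([x,y])+t,z]
# cross-check in side view
im=s["image"][:,:,::-1].copy()
for q in [(90,130,110),(-90,130,110),(90,-102,110),(-90,-102,110),(45,-7,150),(-45,-7,150),(20,-144,120),(-20,-144,120)]:
    p=proj(s,W(*np.array(q)/1000)); print(q,p.round(1)); cv2.circle(im,tuple(int(i) for i in p.round()),1,(0,0,255),-1)
cv2.imwrite("pics/sidechk.png",cv2.resize(im[140:310,220:400],None,fx=3.5,fy=3.5))
for n,p,z in (("jar",(367,148),.08),("bottle",(272,120),.12),("sdr",(300,298),.012)): w=onz(c,p,z);print(n,w.round(3), np.round(R.T@(w[:2]-t)*1000))
E
```

```text
ful [673.4  98.1 110. ]
fll [499.5 138.3 110. ]
hur [ 621.1 -122.6  110. ]
hlr [448.5 -82.3 110. ]
cur [637.1 -57.8 110. ]
clr [462.8 -17.8 110. ]
hdu [605.7 -18.7 152. ]
hdl [506.7   1.7 152. ]
pru [ 545.  -148.1  122. ]
prl [ 505.6 -139.   122. ]
phu [562.4 -61.8 124. ]
phl [524.1 -54.2 124. ]
widths 178.5 177.2 len 226.9 226.4 handle 101.0 roll 40.4
yaw -0.22935164955466106 t [ 0.5574256  -0.00573983] res [[1.2, 2.2], [-0.2, 3.0], [0.8, -2.9], [-1.9, -2.3]]
ful local [ 89.3 127.5]
fll local [-89.2 127.1]
hur local [ 88.5 -99.3]
hlr local [-88.7 -99.3]
cur local [ 89.4 -32.6]
clr local [-89.4 -33.3]
hdu local [50.  -1.6]
hdl local [-51.   -4.3]
pru local [  20.2 -141.4]
prl local [ -20.2 -141.5]
phu local [ 17.6 -53.4]
phl local [-21.4 -54.8]
(90, 130, 110) [222.6 238.1]
(-90, 130, 110) [330.1 268.4]
(90, -102, 110) [276.3 159.5]
(-90, -102, 110) [368.9 180.7]
(45, -7, 150) [280.1 176.2]
(-45, -7, 150) [330.5 188.2]
(20, -144, 120) [318.6 151. ]
(-20, -144, 120) [338.7 155.5]
jar [ 0.701 -0.135  0.08 ] [169. -93.]
bottle [0.741 0.039 0.12 ] [169.  85.]
sdr [ 0.42  -0.015  0.012] [-132.  -40.]
```

View pics/sidechk.png

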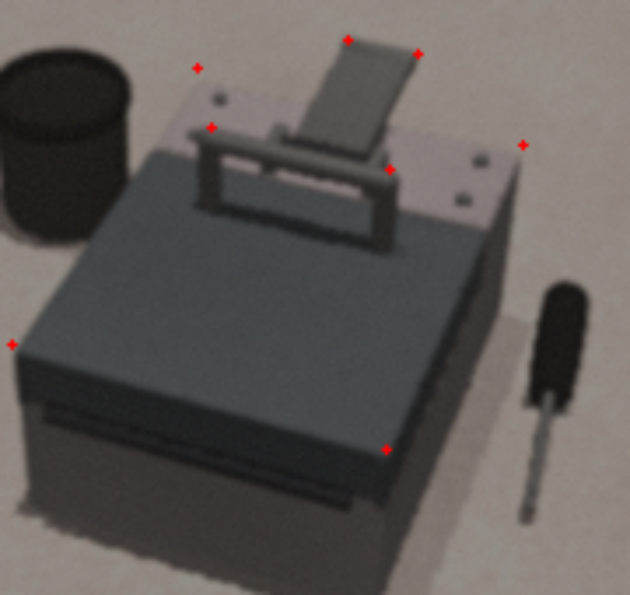

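```bash
cat >> h.py <<'E'
YAW=-0.22935
R2=np.array([[np.cos(YAW),-np.sin(YAW)],[np.sin(YAW),np.cos(YAW)]])
T=np.array([0.55743,-0.00574])+R2@np.array([0,.0027])
W=lambda x,y,z:np.r_[R2@np.array([x,y])+T,z]     # metres, enclosure -> world
from scipy.spatial.transform import Rotation as Ro
def down(tilt=0,sgn=1,turn=0):
    # fingers down; jaws along enclosure x rotated by turn about z; 
    y=np.array([np.cos(YAW+turn),np.sin(YAW+turn),0])*sgn; x=np.array([0,0,-1.]); 
    return Ro.from_matrix(np.c_[x,y,np.cross(x,y)])
E
python3 - <<'E'
from h import *
c=manip.camera("top"); s=manip.camera("side")
def tri(p,q):
    o1,v1=ray(c,p);o2,v2=ray(s,q);A=np.c_[v1,-v2];k=np.linalg.lstsq(A,o2-o1,rcond=None)[0]
    a,b=o1+k[0]*v1,o2+k[1]*v2; return (a+b)/2,np.linalg.norm(a-b)
f=lambda x,y:(x/4+200-.4,y/3.5+140-.4); g=lambda x,y:(x/3.5+220-.4,y/3.5+140-.4)
for n,a,b in (("roll+",(716,324),(345,40)),("roll-",(695,404),(416,52)),("hd+",(420,192),(194,135)),("hd-",(369,400),(396,182)),
  ("hous+",(654,173),(200,84)),("hous-",(561,518),(521,160)),("ful",(155,67),(19,352)),("fll",(57,410),(386,455))):
    P,e=tri(f(*a),g(*b)); print(n,(P*1000).round(1),"gap",round(e*1000,1),"loc",np.round(R2.T@(P[:2]-T)*1000,1))
print(Ro.from_rotvec(manip.get_ee_rot()).as_matrix().round(3))
for sg in (1,-1):
    for t in (0,np.pi/2): print(sg,t,[None if (q:=manip.solve_ik(W(0,y,z),down(sgn=sg,turn=t).as_rotvec())) is None else np.round(q,2) for y,z in ((-.1345,.123),(-.007,.153),(.2,.257))])
E
```

```text
roll+ [ 544.9 -147.6  122. ] gap 0.3 loc [  20.  -143.7]
roll- [ 505.7 -138.1  124.5] gap 0.3 loc [ -20.2 -143.3]
hd+ [607.  -18.7 147.9] gap 1.5 loc [51.2 -4.1]
hd- [507.2   1.7 146.4] gap 1.1 loc [-50.6  -6.9]
hous+ [ 621.4 -123.8  101.8] gap 1.3 loc [  89.2 -103.2]
hous- [447.  -83.2 100.5] gap 1.5 loc [ -89.9 -103.3]
ful [673.   98.6 104.3] gap 2.9 loc [ 88.8 125.2]
fll [499.5 139.1 104.9] gap 0.1 loc [-89.4 125.2]
[[-0.     0.35  -0.937]
 [ 0.    -0.937 -0.35 ]
 [-1.    -0.    -0.   ]]
1 0 [array([-0.27,  0.5 ,  1.89, -0.  ,  0.76, -0.04]), array([-0.04,  0.46,  1.85, -0.  ,  0.83,  0.19]), array([ 0.29,  0.43,  1.61, -0.  ,  1.1 ,  0.52])]
1 1.5707963267948966 [array([-0.27,  0.5 ,  1.89, -0.  ,  0.76, -1.61]), array([-0.04,  0.46,  1.85, -0.  ,  0.83, -1.38]), array([ 0.29,  0.43,  1.61, -0.  ,  1.1 , -1.05])]
-1 0 [None, None, None]
-1 1.5707963267948966 [array([-0.27,  0.5 ,  1.89,  0.  ,  0.76,  1.53]), array([-0.04,  0.46,  1.85,  0.  ,  0.83,  1.76]), array([0.29, 0.43, 1.61, 0.  , 1.1 , 2.09])]
```

```bash
python3 - <<'E'
from h import *
o=down().as_rotvec()
manip.move_to(W(0,-.1345,.24),o)
manip.servo_line(W(0,-.1345,.127),rate=.06); 
print(manip.get_time(),manip.get_contact_force(),manip.get_position())
for n in ("top","side"): cv2.imwrite(f"pics/{n}1.png",cv2.resize(manip.camera(n)["image"][100:310,200:440,::-1],None,fx=2.8,fy=2.8))
E
```

```text
4.4083 [-0.2898942   0.51102133  1.10377893] [ 0.52765697 -0.13415319  0.12728423]
```

View pics/top1.png

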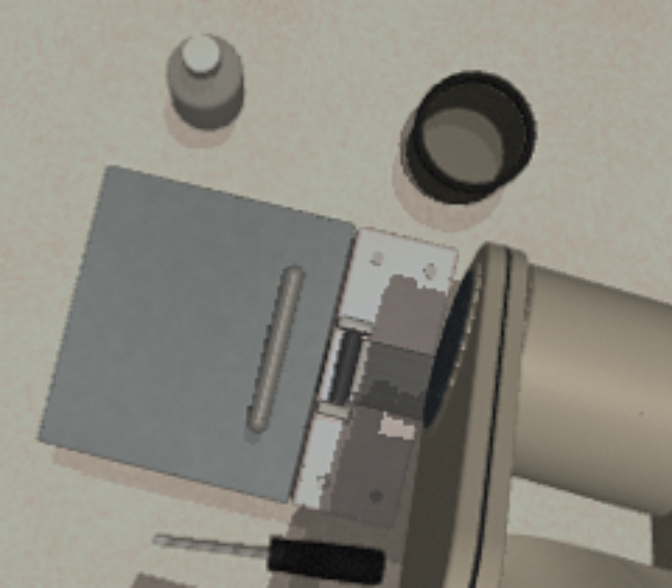

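View pics/side1.png

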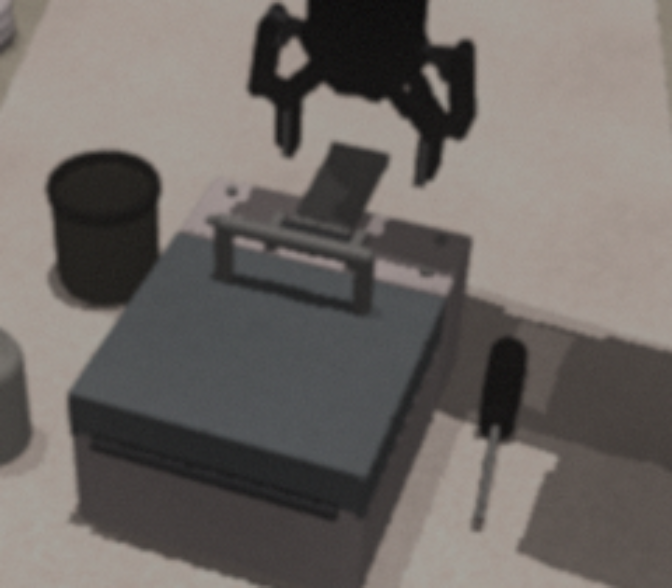

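The fingertips, at (287,150) and (425,180), sit evenly either side of the paddle end at (358,152). I'll close and check the forces.

```bash
python3 - <<'E'
from h import *
F=lambda:np.mean([(manip.hold(.02),manip.get_contact_force())[1] for _ in range(4)],0)
el=np.r_[R2@[1,0],0],np.r_[R2@[0,1],0],np.array([0,0,1.])
loc=lambda v:np.array([v@e for e in el]).round(2)
print(loc(F())); manip.command_gripper(.03,30); print("w",manip.get_width(),loc(F()),manip.get_time())
p0=manip.get_position();print(p0,loc(manip.get_torque()))
for i in range(3):
    manip.servo_line(p0+[0,0,.001*(i+1)],rate=.02); print(manip.get_position()[2],loc(F()),manip.get_time())
E
```

```text
[0.11 0.46 0.47]
w 0.03915736781933852 [-3.37 -1.    1.97] 5.125
[ 0.52685367 -0.13403478  0.12689986] [-0.09  0.49 -0.09]
0.1277477416458001 [-1.   -0.14 -2.45] 5.4417
0.12876186426906922 [-0.79  1.28 -4.75] 5.7583
0.1298271957747976 [-0.35  2.81 -6.48] 6.075
```

```bash
cat > raise.py <<'E'
from h import *
import sys,json,os
el=np.array([np.r_[R2@[1,0],0],np.r_[R2@[0,1],0],[0,0,1.]])
end=float(sys.argv[1]); thr=float(sys.argv[2])
if os.path.exists("st.json"): st=json.load(open("st.json"))
else: st=dict(p=manip.get_position().tolist(),th=.075,rc=0.,hist=[])
# origin so that pose matches current at theta
r=.085
if "hy" not in st:
    l=el@np.r_[np.array(st["p"][:2])-T,st["p"][2]]
    st["lx"]=l[0]; st["hy"]=l[1]+r*np.cos(st["th"]); st["hz"]=l[2]-r*np.sin(st["th"]); print("hinge(tcp frame)",l,st["hy"],st["hz"])
hist=st["hist"]; th=st["th"]
while th<end:
    th+=.010
    rr=r+st["rc"]
    manip.servo_line(W(st["lx"],st["hy"]-rr*np.cos(th),st["hz"]+rr*np.sin(th)),rate=.02)
    f=np.mean([(manip.hold(.02),manip.get_contact_force())[1] for _ in range(3)],0); f=el@f
    ft=-(f[1]*np.sin(th)+f[2]*np.cos(th)); fr=-f[1]*np.cos(th)+f[2]*np.sin(th)
    base=np.median(hist[-12:-2]) if len(hist)>8 else None
    hist.append(ft); p=manip.get_position()
    print(f"{th:.3f} ft {ft:.2f} fr {fr:.2f} fx {f[0]:.2f} z {p[2]:.4f} rc {st['rc']*1000:.2f} base {base} t {manip.get_time():.2f}")
    if abs(fr)>3: st["rc"]+=float(np.clip(fr,-4,4))*.00005   # yield along the radial load
    if base is not None and ft-base>thr: print("RISE"); break
st["th"]=th; json.dump(st,open("st.json","w"))
E
python3 raise.py .25 4
```

```text
hinge(tcp frame) [-0.00072998 -0.1344001   0.12979501] -0.04963905408606892 0.12342598144408407
0.085 ft 5.98 fr -2.94 fx -0.40 z 0.1306 rc 0.00 base None t 6.38
0.095 ft 6.08 fr -3.15 fx 0.04 z 0.1316 rc 0.00 base None t 6.67
0.105 ft 4.97 fr -1.53 fx -0.61 z 0.1324 rc -0.16 base None t 6.97
0.115 ft 5.36 fr -0.88 fx -0.63 z 0.1332 rc -0.16 base None t 7.28
0.125 ft 4.54 fr -0.84 fx -1.68 z 0.1341 rc -0.16 base None t 7.58
0.135 ft 4.89 fr -0.69 fx -1.72 z 0.1349 rc -0.16 base None t 7.88
0.145 ft 4.70 fr -0.50 fx -1.43 z 0.1358 rc -0.16 base None t 8.18
0.155 ft 5.22 fr -0.98 fx -0.68 z 0.1366 rc -0.16 base None t 8.47
0.165 ft 5.35 fr -0.97 fx -0.92 z 0.1374 rc -0.16 base None t 8.78
0.175 ft 4.78 fr -1.92 fx -1.13 z 0.1383 rc -0.16 base 4.968028765688286 t 9.07
0.185 ft 5.32 fr -2.23 fx -0.62 z 0.1391 rc -0.16 base 5.093692193868785 t 9.38
0.195 ft 5.60 fr -2.39 fx -1.09 z 0.1399 rc -0.16 base 5.2193556220492825 t 9.68
0.205 ft 5.07 fr -3.34 fx -1.10 z 0.1407 rc -0.16 base 5.093692193868785 t 9.97
0.215 ft 4.88 fr -1.98 fx -1.50 z 0.1416 rc -0.32 base 5.093692193868785 t 10.28
0.225 ft 5.16 fr -1.72 fx -1.04 z 0.1424 rc -0.32 base 5.093692193868785 t 10.57
0.235 ft 5.24 fr -0.88 fx -1.46 z 0.1432 rc -0.32 base 5.143146538858142 t 10.88
0.245 ft 5.39 fr -1.04 fx -1.68 z 0.1440 rc -0.32 base 4.977984069225069 t 11.18
0.255 ft 5.03 fr -0.86 fx -1.51 z 0.1449 rc -0.32 base 5.113846057380973 t 11.47
```

```bash
python3 raise.py .74 4.5
```

```text
0.265 ft 5.32 fr -1.96 fx -1.16 z 0.1457 rc -0.32 base 5.190055140572115 t 11.78
0.275 ft 5.48 fr -1.02 fx -1.01 z 0.1465 rc -0.32 base 5.227688431085554 t 12.07
0.285 ft 5.51 fr -1.42 fx -1.46 z 0.1473 rc -0.32 base 5.198387949608386 t 12.38
0.295 ft 5.32 fr -2.52 fx -1.03 z 0.1481 rc -0.32 base 5.198387949608386 t 12.68
0.305 ft 5.92 fr -2.41 fx -0.88 z 0.1489 rc -0.32 base 5.277290555969897 t 12.97
0.315 ft 6.65 fr -3.52 fx -0.88 z 0.1497 rc -0.32 base 5.278649679837429 t 13.28
0.325 ft 7.73 fr -2.49 fx -0.52 z 0.1504 rc -0.50 base 5.277629753200358 t 13.57
0.335 ft 10.15 fr -2.48 fx -0.44 z 0.1511 rc -0.50 base 5.320258192915962 t 13.88
RISE
```

```bash
sed -i 's/th+=.010/th+=.005/' raise.py; python3 raise.py .339 3; python3 - <<'E'
from h import *
manip.hold(.3); print(manip.get_contact_force())
cv2.imwrite("pics/side2.png",cv2.resize(manip.camera("side")["image"][60:310,180:440,::-1],None,fx=2.3,fy=2.3))
E
```

```text
0.340 ft 11.57 fr -2.88 fx 0.27 z 0.1515 rc -0.50 base 5.356232285328647 t 14.18
RISE
[ -1.00659108  -1.83107669 -11.28355906]
```

View pics/side2.png

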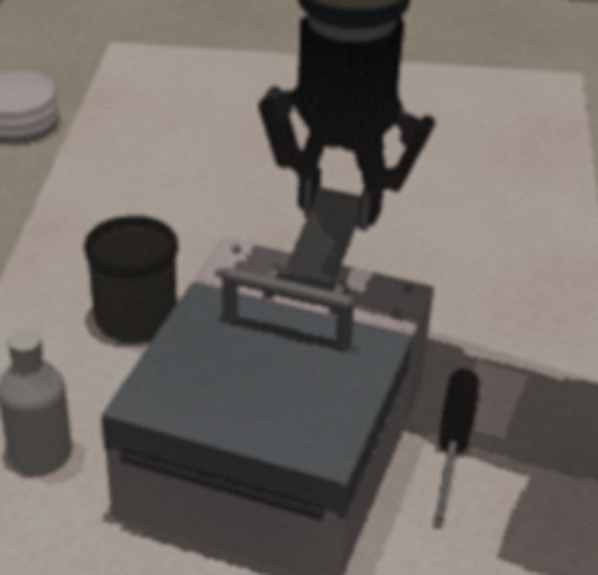

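The stop is felt: the load is 6 N above the free-raising load of 5.3 N, and the picture shows the paddle up between the pads with the cover shut. I'll release, then plan the cover arc and check IK along it.

```bash
cat >> h.py <<'E'
HY,HZ=.126,.075; HR0=np.array([-.132,.075])
def cover_pose(phi,tilt,sgn=-1,fwd=.003,dy=0,dz=0):
    c,s=np.cos(phi),np.sin(phi)
    g=np.array([HR0[0]*c+HR0[1]*s, -HR0[0]*s+HR0[1]*c])
    ex=np.r_[R2@[1,0],0];ey=np.r_[R2@[0,1],0];ez=np.array([0,0,1.])
    x=-(np.sin(tilt)*ey+np.cos(tilt)*ez); y=sgn*(np.cos(tilt)*ey-np.sin(tilt)*ez)
    G=W(0,HY+g[0]+dy,HZ+g[1]+dz)
    return G-fwd*x, Ro.from_matrix(np.c_[x,y,np.cross(x,y)]).as_rotvec()
E
python3 - <<'E'
from h import *
manip.command_gripper(.065); 
p=manip.get_position(); manip.hold(.1); print(manip.get_contact_force())
manip.servo_line(p+[0,0,.1],rate=.15)
print(manip.get_time())
for sg in (1,-1):
  for k in (.4,.6,.8):
    out=[]
    for ph in np.arange(0,1.51,.25):
        q=manip.solve_ik(*cover_pose(ph,k*ph,sg)); out.append(None if q is None else np.round(q,2).tolist())
    print(sg,k,*out,sep="\n ")
E
```

```text
[-0.44722333  0.12924091 -0.19661504]
15.8167
1
 0.4
 [-0.04, 0.46, 1.85, -0.0, 0.83, -1.38]
 [0.05, 0.44, 1.81, -0.12, 0.93, -1.22]
 [0.14, 0.43, 1.75, -0.22, 1.04, -1.08]
 [0.24, 0.46, 1.68, -0.29, 1.15, -0.96]
 [0.33, 0.51, 1.61, -0.35, 1.26, -0.87]
 [0.4, 0.57, 1.53, -0.41, 1.37, -0.79]
 [0.47, 0.66, 1.45, -0.45, 1.46, -0.72]
1
 0.6
 [-0.04, 0.46, 1.85, -0.0, 0.83, -1.38]
 [0.07, 0.44, 1.8, -0.18, 0.95, -1.16]
 [0.19, 0.46, 1.73, -0.31, 1.1, -0.99]
 [0.29, 0.5, 1.65, -0.41, 1.25, -0.87]
 [0.39, 0.58, 1.56, -0.49, 1.4, -0.77]
 [0.47, 0.67, 1.46, -0.55, 1.55, -0.71]
 [0.53, 0.78, 1.36, -0.61, 1.69, -0.66]
1
 0.8
 [-0.04, 0.46, 1.85, -0.0, 0.83, -1.38]
 [0.1, 0.45, 1.79, -0.23, 0.98, -1.11]
 [0.23, 0.49, 1.71, -0.39, 1.16, -0.92]
 [0.34, 0.56, 1.61, -0.51, 1.36, -0.79]
 [0.44, 0.66, 1.51, -0.6, 1.55, -0.71]
 [0.51, 0.78, 1.4, -0.68, 1.74, -0.66]
 [0.57, 0.91, 1.28, -0.76, 1.91, -0.65]
-1
 0.4
 [-0.04, 0.46, 1.85, 0.0, 0.83, 1.76]
 [0.05, 0.44, 1.81, -0.12, 0.93, 1.92]
 [0.14, 0.43, 1.75, -0.22, 1.04, 2.06]
 [0.24, 0.46, 1.68, -0.29, 1.15, 2.18]
 [0.33, 0.51, 1.61, -0.35, 1.26, 2.28]
 [0.4, 0.57, 1.53, -0.41, 1.37, 2.35]
 [0.47, 0.66, 1.45, -0.45, 1.46, 2.42]
-1
 0.6
 [-0.04, 0.46, 1.85, 0.0, 0.83, 1.76]
 [0.07, 0.44, 1.8, -0.18, 0.95, 1.98]
 [0.19, 0.46, 1.73, -0.31, 1.1, 2.15]
 [0.29, 0.5, 1.65, -0.41, 1.25, 2.27]
 [0.39, 0.58, 1.56, -0.49, 1.4, 2.37]
 [0.47, 0.67, 1.46, -0.55, 1.55, 2.43]
 [0.53, 0.78, 1.36, -0.61, 1.69, 2.48]
-1
 0.8
 [-0.04, 0.46, 1.85, 0.0, 0.83, 1.76]
 [0.1, 0.45, 1.79, -0.23, 0.98, 2.03]
 [0.23, 0.49, 1.71, -0.39, 1.16, 2.22]
 [0.34, 0.56, 1.61, -0.51, 1.36, 2.35]
 [0.44, 0.66, 1.51, -0.6, 1.55, 2.43]
 [0.51, 0.78, 1.4, -0.68, 1.74, 2.48]
 [0.57, 0.91, 1.28, -0.76, 1.91, 2.5]
```

```bash
python3 - <<'E'
from h import *
p,o=cover_pose(0,0,1)
manip.move_to(p+[0,0,.1],o); manip.command_gripper(.05)
manip.servo_line(p+[0,0,.0],rate=.08)
print(manip.get_time(),manip.get_contact_force())
cv2.imwrite("pics/side3.png",cv2.resize(manip.camera("side")["image"][60:310,180:440,::-1],None,fx=2.3,fy=2.3))
cv2.imwrite("pics/top3.png",cv2.resize(manip.camera("top")["image"][100:310,200:440,::-1],None,fx=2.8,fy=2.8))
E
```

```text
18.7417 [-0.14109121  0.83938119  0.14016205]
```

View pics/side3.png

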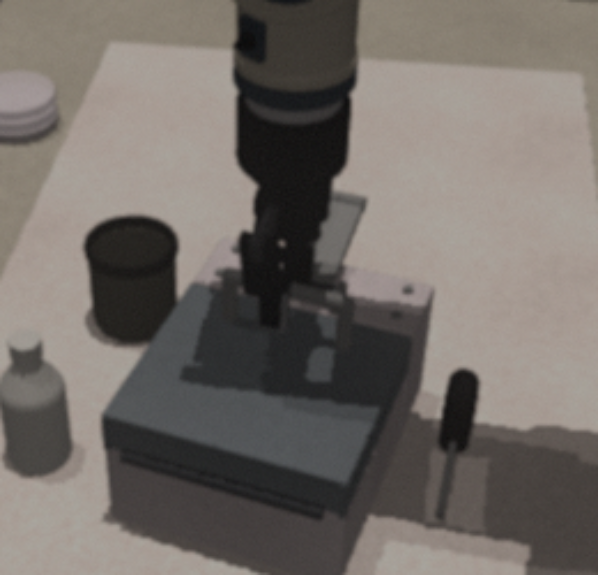

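View pics/top3.png

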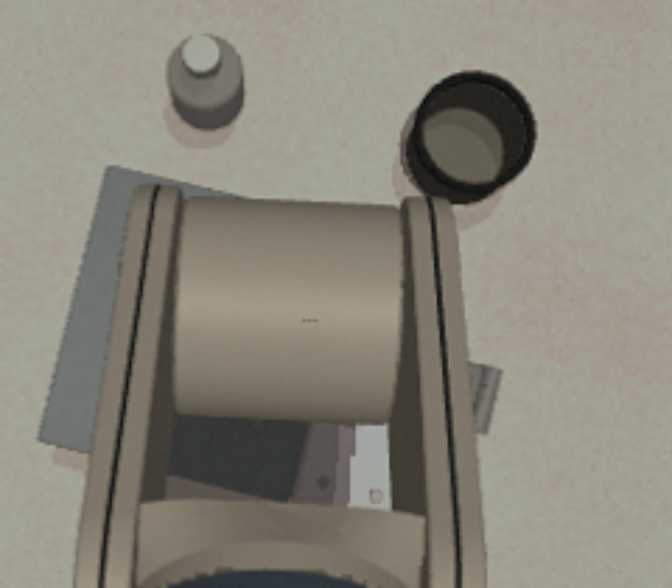

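One finger is in front of the bar at (268,320), the other is behind it, and the paddle has stayed up, its end near (350,200). I'll close on the bar and start lifting carefully.

```bash
cat > lift.py <<'E'
from h import *
import sys,json,os
el=np.array([np.r_[R2@[1,0],0],np.r_[R2@[0,1],0],[0,0,1.]])
a,b,step,lim,rate=map(float,sys.argv[1:6]); k=.6
st=json.load(open("lf.json")) if os.path.exists("lf.json") else dict(dy=0,dz=0)
ph=a; r0=np.linalg.norm(HR0); al=np.arctan2(.075,.132)
while ph<b-1e-9:
    ph=min(ph+step,b)
    p,o=cover_pose(ph,k*ph,1,dy=st["dy"],dz=st["dz"])
    manip.servo_line(p,o,rate=rate)
    f=el@np.mean([(manip.hold(.02),manip.get_contact_force())[1] for _ in range(2)],0)
    t=np.array([np.sin(ph+al),np.cos(ph+al)]); n=np.array([-np.cos(ph+al),np.sin(ph+al)])
    ft=-f[1:]@t; fr=f[1:]@n
    print(f"{ph:.3f} ft {ft:.2f} fr {fr:.2f} fx {f[0]:.2f} w {manip.get_width():.4f} d {st['dy']*1e3:.2f} {st['dz']*1e3:.2f} t {manip.get_time():.2f}")
    if abs(fr)>4:
        d=n*float(np.clip(fr,-12,12))*.00005; st["dy"]+=d[0]; st["dz"]+=d[1]
    if abs(ft)>lim or abs(fr)>30: print("STOP"); break
json.dump(st,open("lf.json","w"))
E
python3 - <<'E'
from h import *
manip.command_gripper(.0,35); manip.hold(.1)
f=manip.get_contact_force(); print(manip.get_width(),f,R2.T@f[:2],manip.get_position(),cover_pose(0,0,1)[0])
E
python3 lift.py 0 .05 .005 12 .02
```

```text
0.010783929276060788 [0.12787682 5.33965766 1.43958401] [-1.08941401  5.22890749] [ 0.55701241 -0.00797889  0.15329584] [ 0.55667976 -0.00895359  0.153     ]
0.005 ft -0.35 fr -7.07 fx 0.57 w 0.0104 d 0.00 0.00 t 19.66
0.010 ft 4.08 fr -7.23 fx 2.24 w 0.0105 d 0.31 -0.18 t 19.94
0.015 ft 5.14 fr -5.73 fx 2.23 w 0.0106 d 0.62 -0.36 t 20.23
0.020 ft 4.56 fr -2.86 fx 2.71 w 0.0107 d 0.87 -0.50 t 20.51
0.025 ft 3.74 fr -1.78 fx 1.64 w 0.0108 d 0.87 -0.50 t 20.79
0.030 ft 3.85 fr 0.75 fx 1.72 w 0.0108 d 0.87 -0.50 t 21.07
0.035 ft 4.06 fr 1.92 fx 2.30 w 0.0108 d 0.87 -0.50 t 21.36
0.040 ft 4.27 fr 3.04 fx 3.05 w 0.0110 d 0.87 -0.50 t 21.64
0.045 ft 4.09 fr 3.10 fx 2.12 w 0.0104 d 0.87 -0.50 t 21.93
0.050 ft 4.76 fr 2.46 fx 3.03 w 0.0111 d 0.87 -0.50 t 22.21
```

The load stays at 4–5 N well past the 2 mm of play, so the cover is free. I'll continue.

```bash
python3 lift.py .05 .5 .03 15 .05 && python3 - <<'E'
from h import *
cv2.imwrite("pics/side4.png",cv2.resize(manip.camera("side")["image"][30:310,180:440,::-1],None,fx=2.1,fy=2.1))
E
```

```text
0.080 ft 0.72 fr 4.00 fx 1.29 w 0.0104 d 0.87 -0.50 t 22.49
0.110 ft 1.52 fr 4.16 fx 1.23 w 0.0107 d 0.70 -0.39 t 22.77
0.140 ft 2.07 fr 1.60 fx 2.61 w 0.0106 d 0.53 -0.27 t 23.06
0.170 ft 0.71 fr 3.12 fx 2.18 w 0.0108 d 0.53 -0.27 t 23.34
0.200 ft 1.04 fr 3.59 fx 2.04 w 0.0110 d 0.53 -0.27 t 23.62
0.230 ft 1.25 fr 3.67 fx 2.95 w 0.0108 d 0.53 -0.27 t 23.91
0.260 ft 1.64 fr 4.98 fx 2.14 w 0.0107 d 0.53 -0.27 t 24.19
0.290 ft 1.17 fr 2.25 fx 2.55 w 0.0104 d 0.35 -0.09 t 24.48
0.320 ft 2.25 fr 3.39 fx 3.31 w 0.0107 d 0.35 -0.09 t 24.76
0.350 ft 1.43 fr 3.39 fx 3.65 w 0.0107 d 0.35 -0.09 t 25.04
0.380 ft 1.44 fr 4.27 fx 2.60 w 0.0106 d 0.35 -0.09 t 25.32
0.410 ft 1.45 fr 2.28 fx 3.33 w 0.0106 d 0.22 0.07 t 25.61
0.440 ft 1.83 fr 4.22 fx 3.39 w 0.0109 d 0.22 0.07 t 25.89
0.470 ft 1.47 fr 2.46 fx 3.34 w 0.0109 d 0.10 0.25 t 26.18
0.500 ft 1.96 fr 3.22 fx 3.67 w 0.0111 d 0.10 0.25 t 26.46
```

View pics/side4.png

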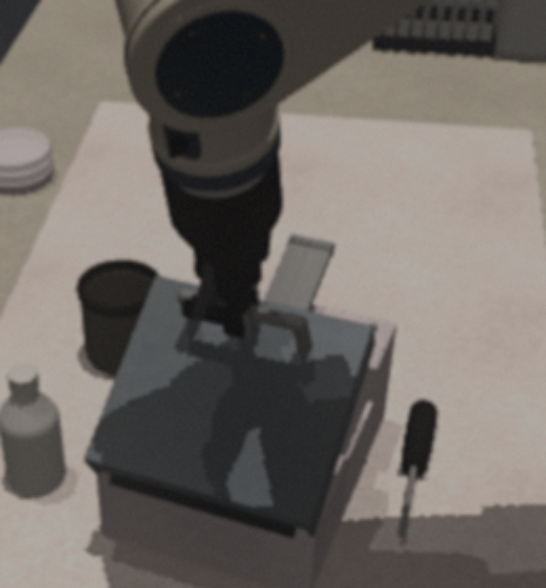

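The cover is clearly raised: its free edge is at (370,325), off the housing, with a gap at its right side. The bystanders are untouched. I'll continue.

```bash
python3 lift.py .5 1.2 .04 15 .06 && python3 - <<'E'
from h import *
cv2.imwrite("pics/side5.png",cv2.resize(manip.camera("side")["image"][0:310,150:440,::-1],None,fx=1.9,fy=1.9))
E
```

```text
0.540 ft 0.52 fr 4.77 fx 3.00 w 0.0105 d 0.10 0.25 t 26.79
0.580 ft 0.90 fr 4.81 fx 2.86 w 0.0106 d -0.02 0.45 t 27.07
0.620 ft -0.15 fr 3.79 fx 3.84 w 0.0108 d -0.13 0.67 t 27.36
0.660 ft 1.69 fr 3.59 fx 3.54 w 0.0104 d -0.13 0.67 t 27.64
0.700 ft 1.22 fr 4.21 fx 3.90 w 0.0103 d -0.13 0.67 t 27.93
0.740 ft 0.74 fr 4.35 fx 3.57 w 0.0108 d -0.20 0.86 t 28.21
0.780 ft 1.28 fr 2.54 fx 4.51 w 0.0106 d -0.27 1.07 t 28.49
0.820 ft 1.63 fr 3.95 fx 4.30 w 0.0106 d -0.27 1.07 t 28.77
0.860 ft 1.43 fr 5.22 fx 4.12 w 0.0105 d -0.27 1.07 t 29.06
0.900 ft 1.61 fr 4.15 fx 4.30 w 0.0108 d -0.32 1.33 t 29.34
0.940 ft 1.42 fr 3.93 fx 4.63 w 0.0103 d -0.35 1.53 t 29.62
0.980 ft 1.53 fr 4.90 fx 4.57 w 0.0108 d -0.35 1.53 t 29.91
1.020 ft 1.36 fr 4.39 fx 4.69 w 0.0107 d -0.37 1.78 t 30.19
1.060 ft 1.54 fr 3.51 fx 4.75 w 0.0107 d -0.38 2.00 t 30.48
1.100 ft 1.46 fr 4.46 fx 4.59 w 0.0102 d -0.38 2.00 t 30.76
1.140 ft 1.48 fr 4.20 fx 4.82 w 0.0108 d -0.37 2.22 t 31.04
1.180 ft 1.46 fr 4.27 fx 4.49 w 0.0111 d -0.35 2.43 t 31.32
1.200 ft 2.21 fr 2.50 fx 4.37 w 0.0107 d -0.32 2.64 t 31.61
```

View pics/side5.png

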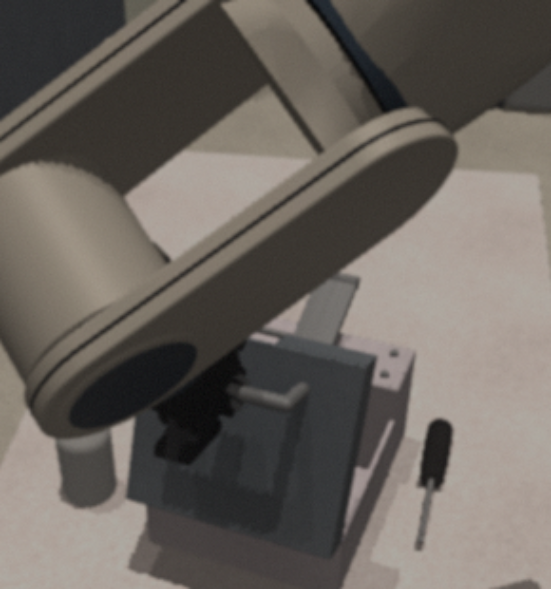

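The cover is about 70° up with the bar in the fingers at (230,390). The wrist passes in front of the bottle in this view but well above it. Now to 1.5 rad.

```bash
python3 lift.py 1.2 1.5 .04 12 .06 && python3 - <<'E'
from h import *
print(manip.get_position(),manip.get_contact_force(),manip.get_time())
cv2.imwrite("pics/side6.png",cv2.resize(manip.camera("side")["image"][0:310,150:440,::-1],None,fx=1.9,fy=1.9))
cv2.imwrite("pics/top6.png",cv2.resize(manip.camera("top")["image"][60:310,150:440,::-1],None,fx=2.2,fy=2.2))
E
```

```text
1.240 ft 1.19 fr 4.73 fx 5.64 w 0.0105 d -0.32 2.64 t 31.94
1.280 ft 0.87 fr 4.22 fx 5.49 w 0.0107 d -0.28 2.87 t 32.23
1.320 ft 0.99 fr 3.93 fx 5.64 w 0.0107 d -0.23 3.08 t 32.51
1.360 ft 1.81 fr 3.93 fx 5.34 w 0.0105 d -0.23 3.08 t 32.79
1.400 ft 1.68 fr 4.91 fx 5.27 w 0.0106 d -0.23 3.08 t 33.08
1.440 ft 1.09 fr 5.09 fx 5.54 w 0.0102 d -0.15 3.31 t 33.36
1.480 ft 0.52 fr 5.17 fx 4.75 w 0.0109 d -0.05 3.55 t 33.64
1.500 ft 2.23 fr 4.38 fx 5.59 w 0.0106 d 0.06 3.78 t 33.92
[0.60236612 0.18581666 0.21764935] [ 5.011166   -0.92130922  4.96285283] 33.925
```

View pics/side6.png

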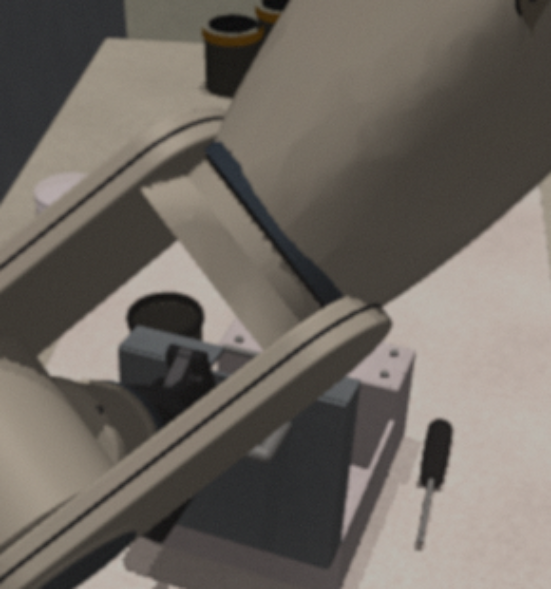

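View pics/top6.png

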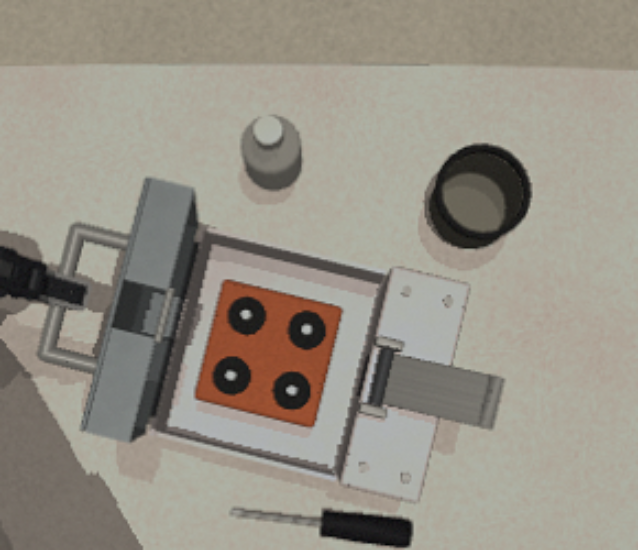

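The cover stands upright and open, with the bar in the fingers at (70,290) in the top view. The paddle is up and the bystanders haven't moved. I'll open slightly and back out along the tool axis.

```bash
python3 - <<'E'
from h import *
manip.command_gripper(.026); manip.hold(.1); print(manip.get_width(),manip.get_contact_force())
x=Ro.from_rotvec(manip.get_ee_rot()).as_matrix()[:,0]; p=manip.get_position()
manip.servo_line(p-.03*x,rate=.04); print(manip.get_contact_force())
manip.servo_line(p-.12*x,rate=.1); manip.hold(.3)
print(manip.get_contact_force(),manip.get_time(),manip.get_position())
cv2.imwrite("pics/side7.png",cv2.resize(manip.camera("side")["image"][:,:,::-1],None,fx=1.4,fy=1.4))
cv2.imwrite("pics/top7.png",cv2.resize(manip.camera("top")["image"][60:310,100:440,::-1],None,fx=2.2,fy=2.2))
E
```

```text
0.026154517770737688 [ 0.17163079 -1.15277309 -0.13194412]
[-0.76596183  0.79974383  0.00896983]
[-0.3793028  -0.35055233  0.41686337] 36.6667 [0.6230834  0.27698636 0.29159938]
```

View pics/side7.png

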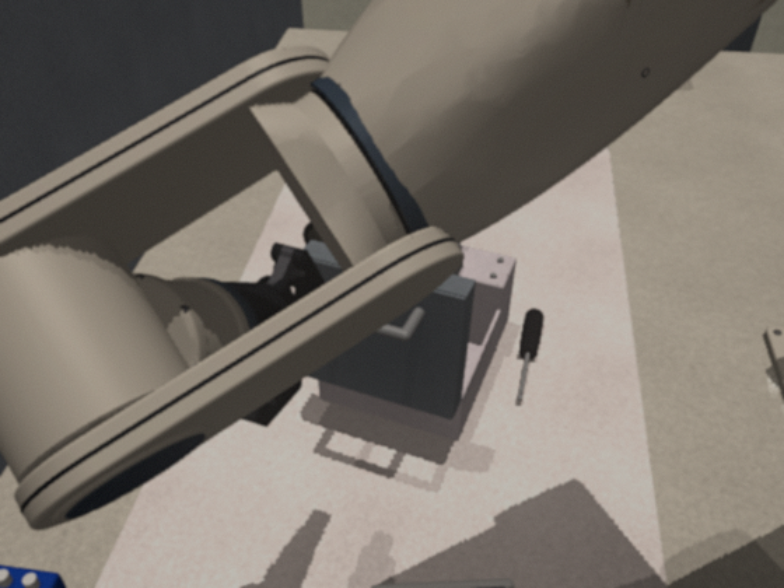

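View pics/top7.png

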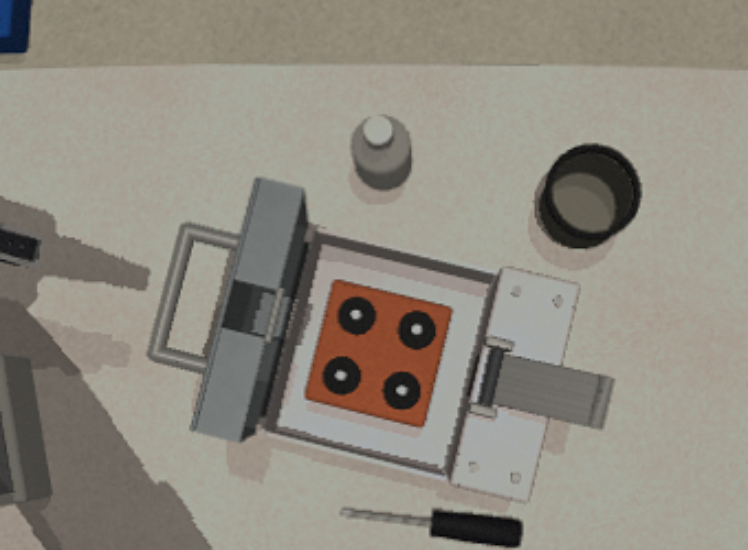

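The hand is clear (gripper at (20,240)), the cover stands by itself with its bar near (170,290), and the bystanders are where they were. Handing in.

```bash
python3 - <<'E'
from h import *
c=manip.camera("top"); print("bar loc",np.round(R2.T@(onz(c,(100+170/2.2,60+292/2.2),.212)[:2]-T)*1000),"expected y",1000*(HY-.132*np.cos(1.5)+.075*np.sin(1.5)))
print(manip.sign_off(),manip.get_contact_force(),manip.get_time())
E
```

```text
bar loc [ -1. 190.] expected y 191.47481337516732
the job is handed in; nothing more can be done
the job is handed in; nothing more can be done
```

The enclosure is open: the cover stands upright by itself at about 1.5 rad, the gripper is clear of it, and I handed the job in shortly after 36.7 s. `sign_off` reports no verdict, so the result rests on my own checks.

- **Paddle:** I pinched it from above and raised it in small steps. The load ran at about 5.3 N. From about 0.32 rad on my scale (the start angle was assumed) it climbed steadily, and I stopped and let go at 11.6 N. That is about 6 N above the free load, under the 13 N limit. The paddle stayed up.
- **Cover:** I pinched the bar handle and tested the lift in small steps. The load was 4–5 N past the 2 mm of play, so the cover was unlatched. I then swung it up at well under 1 rad/s, let go and backed out 12 cm.
- **Last checks:** After release the force reading was about zero. The top picture put the handle at y = 190 mm in the enclosure frame, against 191 mm expected for 1.5 rad. The jar, bottle and screwdriver looked unmoved in that picture; I did not measure their positions.

Some readings disagreed with the given sizes:
- The two-view heights came out 3–9 mm low against the known ones, and the enclosure measured about 5 mm short along its length. I used the known heights and shifted the estimate by about 3 mm.
- During the lift there was a steady sideways load of about 4–5 N and up to 4 mm of correction along the radius. It vanished on release, which fits a small error in where I placed the hinge.

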